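# Load the last lens module and close the carrier tray

### The arm

A 6-joint arm with a two-finger parallel gripper is mounted at the origin on the work surface. World frame = base frame: x ahead of the robot, y to its left, z up, the work surface at z = 0. Lengths are in mm, angles in rad, forces in N, time in s.
With the tool pointing down it reaches from about 375 to 975 mm from the base axis. Payload 3.8 kg.
Tool frame: the origin (TCP) lies midway between the tips of the shut fingers; the grasp point (between the pads) lies 19 mm behind it (r.pinch_z is the distance from the TCP to the grasp point, in mm); z points along the fingers, y is the line along which they close (so a half turn about z gives the same grasp; the last joint's range is limited). The gripper opens to 85 mm and grips with 20 to 120 N. Pads are 22 mm wide; open, the fingers measure 114 mm over their backs; the gripper's body (76 mm by 85 mm) begins 54 mm behind the grasp point. The pads swing forward as they close: fully open they stand 13 mm farther back than shut.
Start: joints at [-1.333, 0.264, 1.604, -0, 1.274, -0.037], TCP at [183.159, -649.67, 231.28] pointing down, gripper open.
Joint ranges: [-2.63, 2.63], [-0.94, 2.18], [0.31, 2.57], [-1.31, 4.45], [0, 2.66], [-2.55, 2.55]. Speed limits (rad/s): [2.57, 2.57, 3.14, 3.14, 3.14, 3.14].

### API

Orientations are given as a rotation vector (axis times angle).
In Python, from cell import r, read_camera, camera_params gives the robot as it stands.
- The arm moves only by the shell command python3 -m crank 'ROWS' [FORCE]. ROWS is JSON, a list of rows, each a list of 3 entries, a list of its own where there are three numbers: the shift along the world's x, y, z in mm, then the turn, a rotation vector about the world's x, y, z in rad, then the finger opening in mm, from 0 to 85.4. In form: [[[x, y, z], [rx, ry, rz], gripper], ...]. A call has 1 to 10 rows; each row shifts and turns the commanded pose from where the row before left it; what a row does not reach is not made up. A row lasts 1/8 s, in which the tool goes at most 62.5 mm and 10.7 degrees, less where a joint would pass 70% of its speed; a pose out of reach is approached as far as the arm can. A call with a gripper value outside its range is refused whole. The fingers move at their own pace and stop on an object; FORCE is the grip in N (left out, the last holds). Time passes only in rows, so rows that do not move let the fingers close. It gives the time, the measured TCP pose, the force, the opening and the grip force at its end, in the units of the state.
- r.get_state(): the state, without advancing time (a new reading comes with each control period).
- read_camera(name): name is "scene" or "top" or "wrist"; returns the picture (480x640x3 uint8, blue, green, red); there is no depth.
- camera_params(name): a dict with "fov_y" (degrees; the focal length in pixels is half the picture's height over the tangent of half this angle, whatever the lens; pixels are square), "cx", "cy" (the principal point, pixels), "origin" and "attitude" of the camera in the world; the wrist camera has in their place "hand_eye" (4x4, takes a point from camera to tool coordinates, whose origin is the TCP and whose axes are the flange's). Camera axes: x right, y up, looking along -z (the intrinsics and any distortion apply to the point x, -y, -z); pixel columns grow to the right and rows downward; lengths in mm; the calibration is good to about 2 mm. A picture is of the moment at which its call begins: read the wrist's pose just before it. camera_params takes no time and is no camera call.
- r.close_job(): hands the job in; it is judged then, once.
The state is a dict: "t": time; "q": joint angles; "qd": joint speeds; "tau": joint torques, N m; "tool_pos": TCP position; "ee_rot": TCP orientation; "ft_force": force on the tool from outside, world axes, zero at the start; "moment": the same for the moment, N m; "grip_width": finger opening in mm; "grasp_force": force on a finger pad.
Only numpy, scipy, OpenCV 4.12 (cv2) and the standard library are available. Lean on these libraries where they do the work, as an engineer would, in place of code of your own. Each camera call takes 0.05 s, during which the arm holds its last target. There are 200 camera calls.

### The job

Finish packing the black carrier tray: stand the loose lens module, the one with the round brass base, upright in the tray's empty compartment, then put the big black lid on so that it sits fully down and covers the tray. Set both down rather than dropping them.

Things in the scene. Friction and masses are not known exactly. Their poses are not given: they have to be found in the camera images.
- tray: Black open tray fixed to the bench, outside 226 (its x) x 148 (its y) x 64 mm high; walls and floor 4 mm. Origin: centre of its underside, z up. Three 69 x 73 mm compartments along x, centred at x = -72, 0, 72 mm, y = 0, parted by low ridges (tops 16 mm above the underside). Two hold modules like the loose one. Fingers closing along its y have 70 mm to each wall; along x neighbours are near.
- pocket: Flat blue disc, 44 mm across and 0.6 mm thick, stuck on the floor of the tray's empty compartment. Origin: the centre of that compartment, on the tray's floor (4 mm above the bench). Its yaw means nothing.
- module: Loose lens module standing on the bench: round brass base 52 mm across, 12 mm high, then a black barrel 30 mm across up to 46 mm; about 150 g. Origin: centre of its underside, z up; round, so yaw means nothing. Take it by the barrel. (The lamp head with a square aluminium base and orange barrel is not wanted.)
- lid: Loose black lid on the bench, right way up, ~300 g: plate 250 (its x) x 172 (y) mm, 8 to 14 mm above the origin, which is the centre of its underside (foot of ribs that fit inside the tray's mouth, 9 mm play). Grey fin handle on top, centred: 90 mm along x, 18 mm thick along y, 14 to 50 mm up; pinch it. On the tray: long sides together, either way round, plate on rim, origin 56 mm above the tray's.

How it is judged (in metres and radians):
On the way:
1. the module stands in the empty compartment, let go, before the lid goes on (horizontal distance between module and pocket below 0.025 m and z of module in the frame of tray below 0.009 m and angle between module's own z axis and vertical below 0.15 rad and contact force between the fingers and module below 0.1 N), for 0.2 s.
At the end, for the whole second after the job is handed in: Module upright (8 degrees) on the floor of the compartment that was empty, within 25 mm of its centre; lid on the rim all round (origin at most 58.5 mm above the tray's, within 2 degrees of level), centred within 16 mm each way, aligned within 12 degrees; both at rest (horizontal distance between module and pocket below 0.025 m and z of module in the frame of tray below 0.009 m and angle between module's own z axis and vertical below 0.15 rad and x of lid in the frame of tray between -0.016 and 0.016 m and y of lid in the frame of tray between -0.016 and 0.016 m and z of lid in the frame of tray below 0.0585 m and angle between lid's own z axis and vertical below 0.035 rad and angle between the x axis of lid and the x axis of tray, either way round below 0.21 rad and linear speed of each of lid, module below 0.02 m/s); the robot touches nothing.
It fails at once if the lid falls freely faster than 0.9 m/s (dropped from about 40 mm or more) (linear speed of lid above 0.9 m/s and contact force between the fingers and lid below 0.1 N).
It fails at once if the module falls freely faster than 0.9 m/s (dropped from about 40 mm or more) (linear speed of module above 0.9 m/s and contact force between the fingers and module below 0.1 N).
It also fails if it takes over 58 s, if anything falls off the work surface, if the arm or the gripper's body presses on something with over 40 N, if the wrist force passes 120 N, or if a joint passes its speed limit or range.

## Working session

There is one attempt and no reset: what is moved stays moved. The work goes in short steps, Python scripts to look and compute and a shell command to move; the robot and the scene stay as the last step left them, time stands still between calls to the robot, and variables do not carry over. Pictures are saved under pics/ and viewed, at most 10 in all, crops included, and the job is handed in when it is done.

```bash
mkdir -p pics; ls
python3 - <<'E'
from cell import r, read_camera, camera_params
import cv2
for n in ("scene","top"):
    cv2.imwrite(f"pics/{n}0.png",read_camera(n)); print(n,camera_params(n))
print(camera_params("wrist")); print(r.get_state())
E
```

```text
pics
scene {'fov_y': 57.82035009712699, 'cx': 315.0534238419865, 'cy': 241.19457088202304, 'origin': array([1091.25085831,  -86.66317576,  629.63059393]), 'attitude': array([0.60310804, 0.58936721, 1.41884008])}
top {'fov_y': 57.54566564149869, 'cx': 320.04427566425255, 'cy': 245.885094079335, 'origin': array([440.9461272 , -51.29413357, 745.52189198]), 'attitude': array([ 0.10094209, -0.15814238, -1.53360422])}
{'fov_y': 68.36714617047379, 'cx': 316.63642663543504, 'cy': 247.02027438234953, 'hand_eye': array([[-4.33905940e-04,  9.63565358e-01,  2.67472639e-01,
         6.72467244e+01],
       [ 9.99999906e-01,  4.13388045e-04,  1.33021080e-04,
         1.32127691e-01],
       [ 1.76045136e-05,  2.67472671e-01, -9.63565447e-01,
        -1.41613849e+02],
       [ 0.00000000e+00,  0.00000000e+00,  0.00000000e+00,
         1.00000000e+00]])}
{'t': 0.1, 'q': array([-1.33292070e+00,  2.64687168e-01,  1.60523962e+00,  3.11765260e-05,
        1.27371000e+00, -3.68706829e-02]), 'qd': array([ 0.00044934, -0.00305389, -0.00306122,  0.00083751,  0.00098669,
       -0.0012284 ]), 'tau': array([ 4.07638718e-04, -5.16708291e+01, -3.68587267e+01, -3.53860258e-06,
        6.25687375e-03, -2.88643639e-05]), 'tool_pos': array([ 183.00022164, -649.03076348,  230.07905039]), 'ee_rot': array([-3.10998048e+00, -4.29921228e-01,  2.75406908e-04]), 'ft_force': array([-0.19807968,  0.50476761, -0.16511096]), 'moment': array([-0.03346042,  0.02469968, -0.03512937]), 'grasp_force': 0.0, 'grip_width': 85.23962823625641}
```

View pics/top0.png

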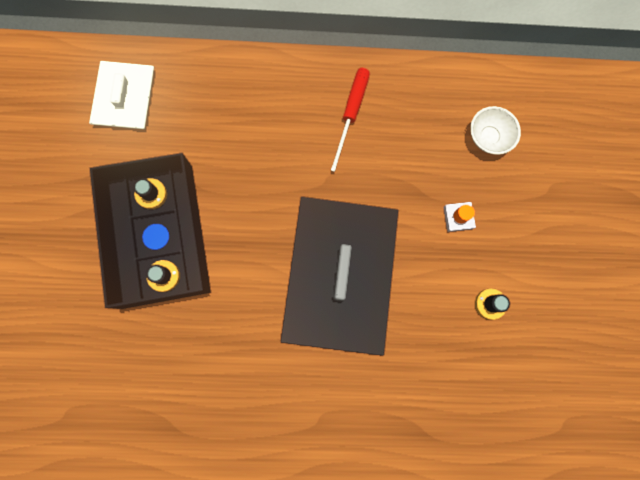

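View pics/scene0.png

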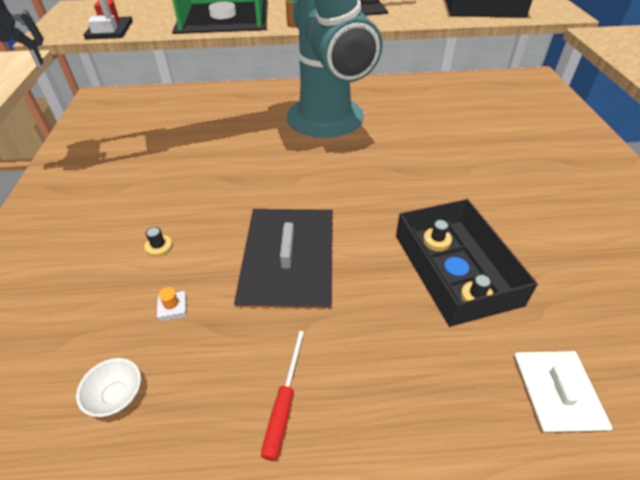

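The top view shows the loose module at about (493,303), the pocket at (155,237), the lid corners at (302,198), (397,210), (384,354) and (282,343), and the grey fin at (342,272). The tray rim corners are near (91,168), (184,155), (209,294) and (106,307). The scene view agrees: module at (158,244), pocket at (457,266).

```bash
cat > h.py <<'E'
import numpy as np, cv2
from scipy.spatial.transform import Rotation as R
from cell import r, read_camera, camera_params
def pose(n, st=None):
    p=camera_params(n)
    if n=="wrist":
        H=np.array(p["hand_eye"]); T=R.from_rotvec(st["ee_rot"]).as_matrix()
        return T@H[:3,:3], T@H[:3,3]+st["tool_pos"], p
    return R.from_rotvec(p["attitude"]).as_matrix(), np.array(p["origin"]), p
def cast(n, uv, z, st=None):
    A,o,p=pose(n,st); f=240/np.tan(np.radians(p["fov_y"]/2))
    uv=np.atleast_2d(uv).astype(float)
    d=np.c_[(uv[:,0]-p["cx"])/f,-(uv[:,1]-p["cy"])/f,-np.ones(len(uv))]@A.T
    return o+d*((z-o[2])/d[:,2])[:,None]
def blobs(m, amin=60):
    m=cv2.morphologyEx(m,cv2.MORPH_OPEN,np.ones((3,3)))
    cs=[c for c in cv2.findContours(m,cv2.RETR_EXTERNAL,cv2.CHAIN_APPROX_NONE)[0] if cv2.contourArea(c)>amin]
    return sorted(cs,key=cv2.contourArea,reverse=True)
def hsv(im,lo,hi): return cv2.inRange(cv2.cvtColor(im,cv2.COLOR_BGR2HSV),lo,hi)
def cen(c): m=cv2.moments(c); return [m["m10"]/m["m00"],m["m01"]/m["m00"]]
E
python3 - <<'E'
from h import *
np.set_printoptions(precision=1,suppress=True)
for n in ("top","scene"):
    im=cv2.imread(f"pics/{n}0.png")
    for c in blobs(hsv(im,(105,150,80),(130,255,255)))[:3]:
        u=cen(c); print(n,"blue",u,cast(n,u,4.6)[0,:2])
    for c in blobs(hsv(im,(20,130,100),(32,255,255)),30)[:8]:
        print(n,"brass",cen(c),cv2.contourArea(c),cv2.minEnclosingCircle(c), cast(n,cv2.minEnclosingCircle(c)[0],12)[0,:2])
    for c in blobs(cv2.inRange(im,(0,0,0),(75,75,75)),1500)[:5]:
        h=cv2.convexHull(c); q=cv2.approxPolyDP(h,0.03*cv2.arcLength(h,True),True)[:,0]
        u=cen(c); print(n,"dark",cv2.contourArea(c),q.tolist())
        for z in (14,64): print(z,cast(n,q,z)[:,:2].tolist() if len(q)<6 else "")
E
```

```text
top blue [155.22016260162601, 236.2939837398374] [571.7 204.2]
top brass [165.88182831661092, 283.81605351170566] 149.5 ((163.5, 279.5), 14.57748031616211) [498.2 181.5]
top brass [486.77299880525686, 311.14934289127837] 139.5 ((489.5, 307.5), 14.57748031616211) [ 469.1 -365.8]
top brass [159.01070336391436, 187.84709480122322] 109.0 ((157.0, 188.5), 11.236202239990234) [653.6 206.3]
top brass [167.6942909760589, 264.8545119705341] 90.5 ((167.0, 265.5), 10.062405586242676) [521.7 177.8]
top brass [488.6890130353817, 292.4003724394786] 89.5 ((489.5, 293.5), 9.823541641235352) [ 492.7 -366.6]
top brass [145.40847784200383, 202.16377649325622] 86.5 ((146.0, 199.5), 11.884963989257812) [633.5 223. ]
top dark 14394.5 [[184, 157], [209, 292], [106, 307], [91, 168]]
14 [[711.4856985619476, 164.5397233901479], [479.8641533889898, 104.92004517603374], [450.2033729186831, 269.31808068515846], [684.6880301645361, 320.2613681951453]]
64 [[692.9941418276389, 149.78733803283956], [477.2040808325611, 94.24270383776181], [449.57063411641184, 247.40402604332158], [668.0281116006788, 294.8653065164357
[... 612 characters left out ...]
67741933, 246.9784946236559] 62.0 ((436.5, 245.5), 9.823541641235352) [524.3 176.6]
scene brass [158.41463414634146, 253.5731707317073] 41.0 ((158.0, 252.5), 8.381627082824707) [ 499.4 -365.2]
scene dark 10466.5 [[467, 200], [535, 285], [524, 305], [449, 325], [397, 231], [401, 214]]
14 
64 
scene dark 7995.0 [[330, 211], [329, 305], [236, 303], [254, 210]]
14 [[409.3412689834321, -21.291565412136748], [650.3544214032415, -44.4067324454231], [633.737531562958, -205.3293365694676], [392.73515362997694, -182.04615088190604]]
64 [[464.72428568599526, -26.600886536552707], [686.162943693362, -47.838696656355715], [670.8956367039108, -195.69156336716958], [449.4668781060992, -174.29938065421408]]
```

```bash
python3 -m crank '[[[40,38,0],[0,0,-0.047],85],[[43,41,0],[0,0,0],85],[[43,41,0],[0,0,0],85],[[43,41,0],[0,0,0],85],[[43,41,0],[0,0,0],85],[[43,41,0],[0,0,0],85],[[42,41,0],[0,0,0],85],[[0,0,0],[0,0,0],85],[[0,0,0],[0,0,0],85]]' 40
python3 - <<'E'
from h import *
np.set_printoptions(precision=1,suppress=True)
st=r.get_state(); im=read_camera("wrist"); cv2.imwrite("pics/w1.png",im)
T=R.from_rotvec(st["ee_rot"]).as_matrix(); print(st["t"],st["q"],np.degrees(np.arctan2(T[1,0],T[0,0])))
for c in blobs(hsv(im,(18,120,90),(34,255,255)),200): print(cen(c),cv2.contourArea(c),cast("wrist",cen(c),10,st)[0])
E
```

```text
t: 1.23
tool_pos: [479.8, -365.5, 230.7]
ee_rot: [-3.121, -0.359, 0.002]
ft_force: [-0.1, 0.3, 1.0]
grip_width: 84.9
grasp_force: 0.0
1.225 [-0.7  0.1  1.8 -0.   1.2  0.7] 13.117978272843603
[302.4488636363636, 44.98421717171717] 792.0 [ 631.7 -316.8   10. ]
[302.5315682281059, 224.4467073998642] 245.5 [ 467.6 -353.2   10. ]
```

View pics/w1.png

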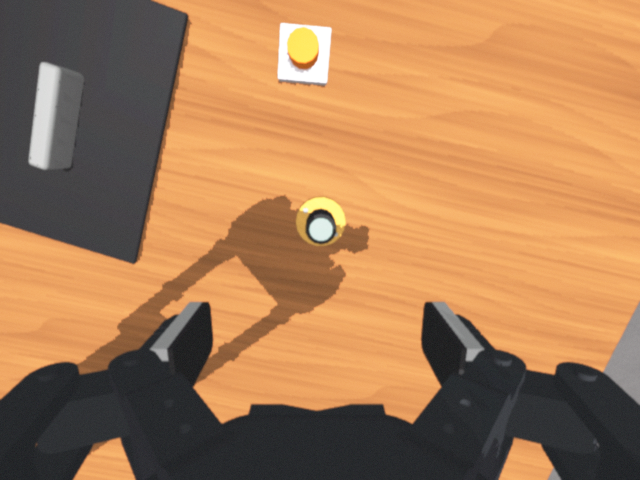

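The wrist view shows the module with its brass ring centred at (321,221) and its barrel top at (321,230). The orange lamp is at (303,48), clear of it.

Run:
```python
from h import *
st=r.get_state()
print(cast("wrist",[321,221],11,st),cast("wrist",[321,230],46,st),st["tool_pos"])
im=cv2.imread("pics/top0.png"); 
print("lid top",cast("top",[[302,198],[397,210],[384,354],[282,343]],14), "fin", cast("top",[[346,246],[340,300]],50))
print("lid wrist",cast("wrist",[[187,16],[136,262]],14,st))
```

```text
[[ 475.39956058 -371.7968897    11.        ]] [[ 473.71768874 -371.77072885   46.        ]] [ 479.43198806 -366.13349731  230.87120794]
lid top [[ 646.43584865  -42.60923656   14.        ]
 [ 631.70278238 -207.85415533   14.        ]
 [ 387.92278504 -186.56968494   14.        ]
 [ 400.89847531  -18.9947543    14.        ]] fin [[ 559.07720514 -117.06937463   50.        ]
 [ 471.98328351 -109.28512651   50.        ]]
lid wrist [[ 629.94738804 -212.91657569   14.        ]
 [ 388.32426482 -189.69359294   14.        ]]
```

```bash
python3 -m crank '[[[-5,-5.7,-40],[0,0,0],85],[[0,0,-50],[0,0,0],85],[[0,0,-50],[0,0,0],85],[[0,0,-46],[0,0,0],70],[[0,0,-20],[0,0,0],60],[[0,0,-10],[0,0,0],50],[[0,0,0],[0,0,0],20],[[0,0,0],[0,0,0],20],[[0,0,0],[0,0,0],20],[[0,0,0],[0,0,0],20]]' 40
```

```text
t: 2.52
tool_pos: [475.9, -371.8, 16.5]
ee_rot: [3.12, 0.357, 0.002]
ft_force: [0.1, 0.3, 1.8]
grip_width: 28.8
grasp_force: 40.0
```

```bash
python3 -m crank '[[[0,0,50],[0,0,0],20],[[0,0,60],[0,0,0],20],[[5,29,50],[0,0,0],20],[[9,55,25],[0,0,0],20],[[10,58,0],[0,0,0],20],[[10,58,0],[0,0,0],20],[[10,58,0],[0,0,0],20],[[10,58,0],[0,0,0],20],[[10,58,0],[0,0,0],20],[[10,58,0],[0,0,0],20]]' && python3 -m crank '[[[10,58,0],[0,0,0],20],[[9,58,0],[0,0,0],20],[[8,55,0],[0,0,0],20],[[5,31,0],[0,0,0],20],[[0,0,0],[0,0,0],20],[[0,0,0],[0,0,0],20]]'
python3 - <<'E'
from h import *
st=r.get_state(); im=read_camera("wrist"); cv2.imwrite("pics/w2.png",im)
for c in blobs(hsv(im,(105,150,80),(130,255,255)),200): print(cen(c),cv2.contourArea(c),cast("wrist",cen(c),4.6,st)[0])
E
```

```text
t: 3.78
tool_pos: [549.1, 62.6, 200.6]
ee_rot: [3.121, 0.357, 0.001]
ft_force: [0.9, 0.7, -1.4]
grip_width: 28.8
grasp_force: 40.0
t: 4.53
tool_pos: [580.7, 262.2, 200.0]
ee_rot: [3.12, 0.358, -0.001]
ft_force: [0.1, 0.3, -1.3]
grip_width: 28.7
grasp_force: 40.1
[358.0528322440087, 245.01797385620915] 306.0 [566.21651752 216.58366698   4.6       ]
```

View pics/w2.png

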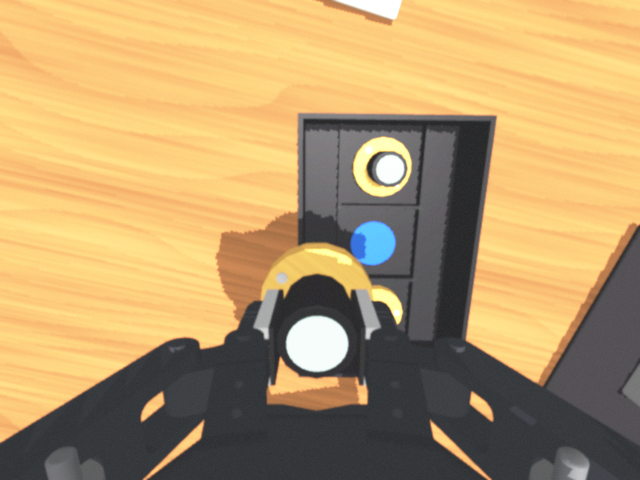

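The wrist view shows the module held upright. The pocket is at (373,243), and the tray's far rim corners are at (299,114) and (496,116).

Run:
```python
from h import *
st=r.get_state()
print(cast("wrist",[373,243],4.6,st)[0])
q=cast("wrist",[[299,114],[496,116],[467,340]],64,st);print(q)
d=q[1]-q[0];print(np.degrees(np.arctan2(d[1],d[0]))+90, np.linalg.norm(d)); d=q[1]-q[2];print(np.degrees(np.arctan2(d[1],d[0])))
```

```text
[571.60682973 202.27914888   4.6       ]
[[667.56756384 294.93966313  64.        ]
 [699.00196109 152.71593981  64.        ]
 [518.17467663 111.22585432  64.        ]]
12.463192501200183 145.65613205928454
12.922610287554074
```

```bash
python3 -m crank '[[[-4,-29,0],[0,0,0],20],[[-4,-30,0],[0,0,0],20],[[0,0,-45],[0,0,0],20],[[0,0,-45],[0,0,0],20],[[0,0,-40],[0,0,0],20],[[0,0,-25],[0,0,0],20],[[0,0,-15],[0,0,0],20],[[0,0,-5],[0,0,0],20],[[0,0,0],[0,0,0],20],[[0,0,0],[0,0,0],20]]'
```

```text
t: 5.82
tool_pos: [574.3, 203.9, 26.7]
ee_rot: [-3.121, -0.357, -0.004]
ft_force: [-0.1, -1.1, -2.2]
grip_width: 28.7
grasp_force: 40.1
```

```bash
python3 -m crank '[[[-1,0,-3],[0,0,0],20],[[0,0,-2],[0,0,0],20],[[0,0,-1],[0,0,0],20],[[0,0,0],[0,0,0],20]]'
```

```text
t: 6.32
tool_pos: [572.3, 203.8, 20.5]
ee_rot: [-3.121, -0.357, -0.0]
ft_force: [-3.7, -1.1, 5.7]
grip_width: 28.4
grasp_force: 41.0
```

```bash
python3 -m crank '[[[0,0,0],[0,0,0],60],[[0,0,0],[0,0,0],60],[[0,0,0],[0,0,0],60],[[0,0,20],[0,0,0],60],[[0,0,40],[0,0,0],60],[[0,0,60],[0,0,0],60],[[0,0,60],[0,0,0],60],[[0,-30,30],[0,0,0],60],[[0,-40,0],[0,0,0],60],[[0,0,0],[0,0,0],60]]'
python3 - <<'E'
from h import *
st=r.get_state(); im=read_camera("wrist"); cv2.imwrite("pics/w3.png",im); print(st["tool_pos"])
E
```

```text
t: 7.58
tool_pos: [572.7, 131.7, 231.7]
ee_rot: [3.121, 0.353, 0.005]
ft_force: [0.2, 1.1, 0.9]
grip_width: 59.7
grasp_force: 0.0
[572.6695527  131.68735011 231.717003  ]
```

View pics/w3.png

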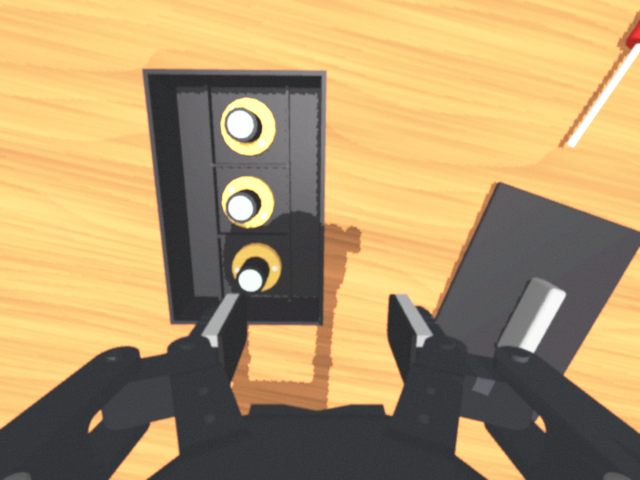

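The module stands in the middle compartment at (248,202). The tray rim corners are at (145,71), (326,71), (323,325) and (171,325). Next I go over the lid fin.

```bash
python3 - <<'E'
from h import *
st=r.get_state()
q=cast("wrist",[[145,71],[326,71],[323,325],[171,325]],64,st);print(q,q.mean(0))
for i,j in((1,2),(0,3)):
    d=q[i]-q[j];print(np.degrees(np.arctan2(d[1],d[0])),np.linalg.norm(d))
for i,j in((1,0),(2,3)):
    d=q[j]-q[i];print(np.degrees(np.arctan2(d[1],d[0]))-90,np.linalg.norm(d))
E
python3 -m crank '[[[-5,-25,0],[0,0,-0.06],80],[[-10,-50,0],[0,0,-0.08],80],[[-10,-50,0],[0,0,-0.08],80],[[-10,-50,0],[0,0,-0.08],80],[[-10,-50,0],[0,0,-0.021],80],[[-10,-22,0],[0,0,0],80],[[0,0,0],[0,0,0],80],[[0,0,0],[0,0,0],80]]'
python3 - <<'E'
from h import *
st=r.get_state(); im=read_camera("wrist"); cv2.imwrite("pics/w4.png",im); print(st["tool_pos"])
E
```

```text
[[666.08413356 294.57251213  64.        ]
 [698.28173191 153.9830531   64.        ]
 [480.13848713 105.36891109  64.        ]
 [447.37529259 248.30878645  64.        ]] [572.9699113  200.55831569  64.        ]
12.56330969236725 223.4945414277736
11.943774464160011 223.54840512478722
12.899347063323887 144.22926655180262
12.90974690517585 146.64663271209682
t: 8.62
tool_pos: [517.5, -112.3, 229.3]
ee_rot: [-3.137, 0.146, -0.0]
ft_force: [0.2, 0.3, -0.4]
grip_width: 79.9
grasp_force: 0.0
[ 517.51679383 -112.28352171  229.30698966]
```

View pics/w4.png

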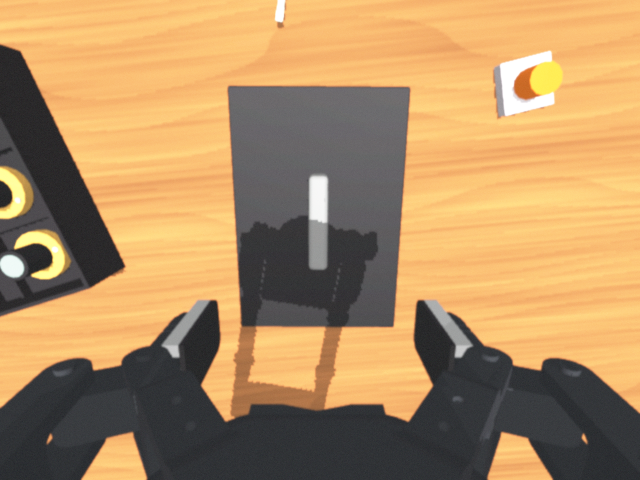

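The tool is over the lid and aligned with it. The plate corners are at (229,87), (409,88), (393,326) and (243,326), and the fin runs from (318,175) to (318,270).

Run:
```python
from h import *
st=r.get_state()
q=cast("wrist",[[229,87],[409,88],[393,326],[243,326]],14,st);print(q,q.mean(0))
d=q[0]+q[1]-q[2]-q[3];print(np.degrees(np.arctan2(d[1],d[0])))
f=cast("wrist",[[318,176],[318,269]],50,st);print(f,f.mean(0))
T=R.from_rotvec(st["ee_rot"]).as_matrix();print(np.degrees(np.arctan2(T[1,0],T[0,0])),st["tool_pos"])
```

```text
[[ 647.51314613  -42.33528683   14.        ]
 [ 631.16685216 -209.2128972    14.        ]
 [ 386.93106785 -185.82537223   14.        ]
 [ 402.38341645  -18.91950014   14.        ]] [ 516.99862065 -114.0732641    14.        ]
-5.463197322974798
[[ 561.33937356 -117.53868474   50.        ]
 [ 474.03818335 -109.53335855   50.        ]] [ 517.68877846 -113.53602165   50.        ]
-5.273600881828124 [ 517.59753308 -112.10801933  229.29254723]
```

```bash
python3 -m crank '[[[0,-1.7,-40],[0,0,0],70],[[0,0,-55],[0,0,0],60],[[0,0,-55],[0,0,0],50],[[0,0,-40],[0,0,0],50],[[0,0,-15],[0,0,0],40],[[0,0,-5],[0,0,0],35],[[0,0,0],[0,0,0],10],[[0,0,0],[0,0,0],10],[[0,0,0],[0,0,0],10],[[0,0,0],[0,0,0],10]]' 90
```

```text
t: 9.93
tool_pos: [518.5, -115.3, 20.8]
ee_rot: [3.138, -0.147, 0.004]
ft_force: [0.7, 0.7, 5.5]
grip_width: 16.7
grasp_force: 88.7
```

```bash
python3 -m crank '[[[0,0,10],[0,0,0],10],[[0,0,30],[0,0,0],10],[[0,0,45],[0,0,0],10],[[2,10,45],[0,0,0.03],10],[[5,30,20],[0,0,0.06],10],[[7,42,10],[0,0,0.06],10],[[8,45,0],[0,0,0.06],10],[[8,45,0],[0,0,0.06],10],[[8,45,0],[0,0,0.044],10],[[8,45,0],[0,0,0],10]]' && python3 -m crank '[[[6,36,0],[0,0,0],10],[[2.5,18,0],[0,0,0],10],[[0,0,0],[0,0,0],10],[[0,0,0],[0,0,0],10],[[0,0,0],[0,0,0],10]]'
python3 - <<'E'
from h import *
st=r.get_state(); im=read_camera("wrist"); cv2.imwrite("pics/w5.png",im); cv2.imwrite("pics/top5.png",read_camera("top"))
T=R.from_rotvec(st["ee_rot"]).as_matrix();print(np.degrees(np.arctan2(T[1,0],T[0,0])),st["tool_pos"])
E
```

```text
t: 11.18
tool_pos: [562.4, 148.0, 178.8]
ee_rot: [3.122, 0.346, -0.002]
ft_force: [0.9, 0.1, -3.2]
grip_width: 16.7
grasp_force: 88.0
t: 11.8
tool_pos: [571.5, 199.6, 179.2]
ee_rot: [3.122, 0.344, -0.001]
ft_force: [0.6, 0.1, -3.8]
grip_width: 16.8
grasp_force: 88.1
12.570003659245884 [571.47710341 199.59173305 179.19781569]
```

View pics/w5.png

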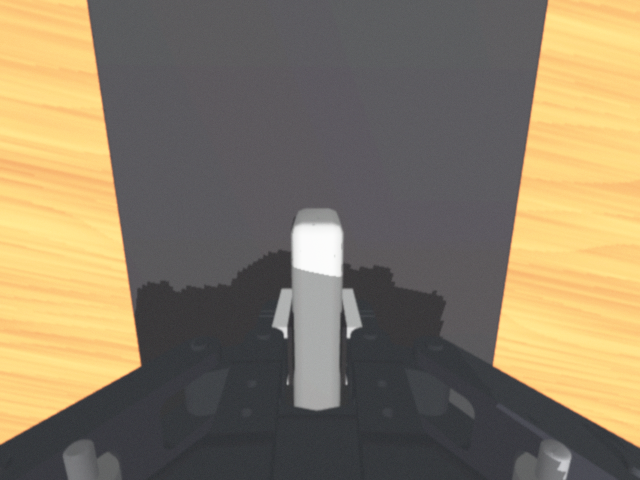

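```bash
python3 - <<'E'
from h import *
st=r.get_state()
f=cast("wrist",[[317,213],[317,406]],st["tool_pos"][2]-20.8+50,st); print(f,f.mean(0))
E
python3 -m crank '[[[1,1,0],[0,0,0],10],[[1,1,-20],[0,0,0],10],[[0,0,-30],[0,0,0],10],[[0,0,-25],[0,0,0],10],[[0,0,-10],[0,0,0],10],[[0,0,-5],[0,0,0],10],[[0,0,0],[0,0,0],10],[[0,0,0],[0,0,0],10]]'
```

```text
[[617.98888931 209.93088259 208.55957737]
 [546.15047792 193.92153526 208.55957737]] [582.06968361 201.92620893 208.55957737]
t: 12.9
tool_pos: [574.6, 203.2, 90.5]
ee_rot: [-3.122, -0.346, -0.003]
ft_force: [0.9, 1.1, -2.5]
grip_width: 16.5
grasp_force: 88.2
```

```bash
python3 -m crank '[[[-1.5,-1,0],[0,0,0],10],[[0,0,-4],[0,0,0],10],[[0,0,-4],[0,0,0],10],[[0,0,-3],[0,0,0],10],[[0,0,0],[0,0,0],10]]'
```

```text
t: 13.52
tool_pos: [571.7, 201.8, 77.7]
ee_rot: [3.122, 0.346, -0.002]
ft_force: [-0.0, 0.0, -2.9]
grip_width: 16.6
grasp_force: 88.2
```

```bash
python3 -m crank '[[[0,0,-1],[0,0,0],10],[[0,0,-1],[0,0,0],10],[[0,0,0],[0,0,0],10]]'
```

```text
t: 13.9
tool_pos: [572.4, 202.0, 76.8]
ee_rot: [-3.122, -0.346, -0.001]
ft_force: [-1.6, -0.5, 1.5]
grip_width: 16.7
grasp_force: 88.9
```

Contact. I release slowly, rise, and back away.

```bash
python3 -m crank '[[[0,0,-0.5],[0,0,0],10],[[0,0,0],[0,0,0],40],[[0,0,0],[0,0,0],50],[[0,0,0],[0,0,0],50],[[0,0,20],[0,0,0],50],[[0,0,40],[0,0,0],50],[[0,0,55],[0,0,0],50],[[0,-40,40],[0,0,0],50],[[0,-50,0],[0,0,0],50],[[0,-40,0],[0,0,0],50]]'  && python3 -m crank '[[[0,-40,0],[0,0,0],50],[[0,0,0],[0,0,0],50],[[0,0,0],[0,0,0],50]]'
python3 - <<'E'
from h import *
im=read_camera("scene"); cv2.imwrite("pics/s6.png",cv2.resize(im[150:390,320:640],(800,600)))
t=read_camera("top"); cv2.imwrite("pics/t6.png",cv2.resize(t[120:360,30:350],(800,600)))
E
```

```text
t: 15.15
tool_pos: [573.0, 70.6, 233.9]
ee_rot: [3.122, 0.346, 0.007]
ft_force: [0.4, -0.5, -0.2]
grip_width: 50.2
grasp_force: 0.0
t: 15.52
tool_pos: [572.5, 32.2, 231.9]
ee_rot: [-3.122, -0.345, -0.002]
ft_force: [-0.8, -0.1, 0.2]
grip_width: 49.9
grasp_force: 0.0
```

View pics/s6.png

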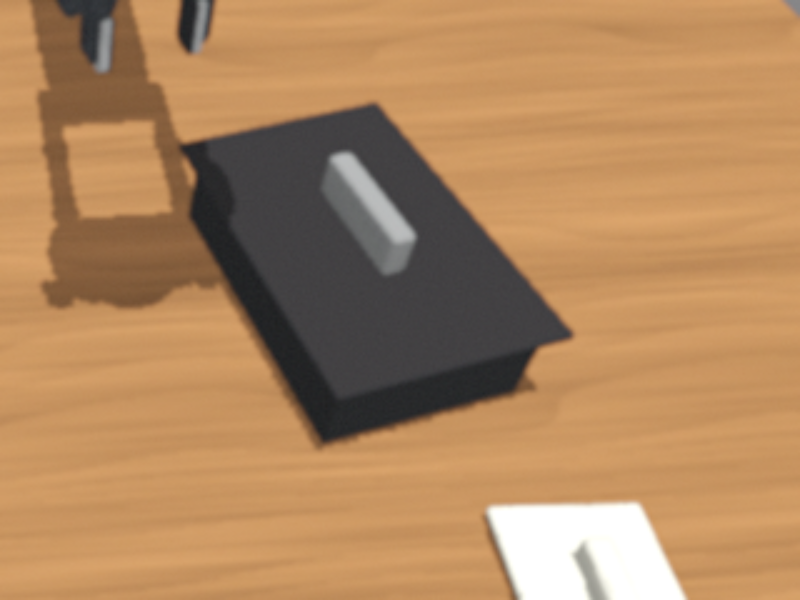

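View pics/t6.png

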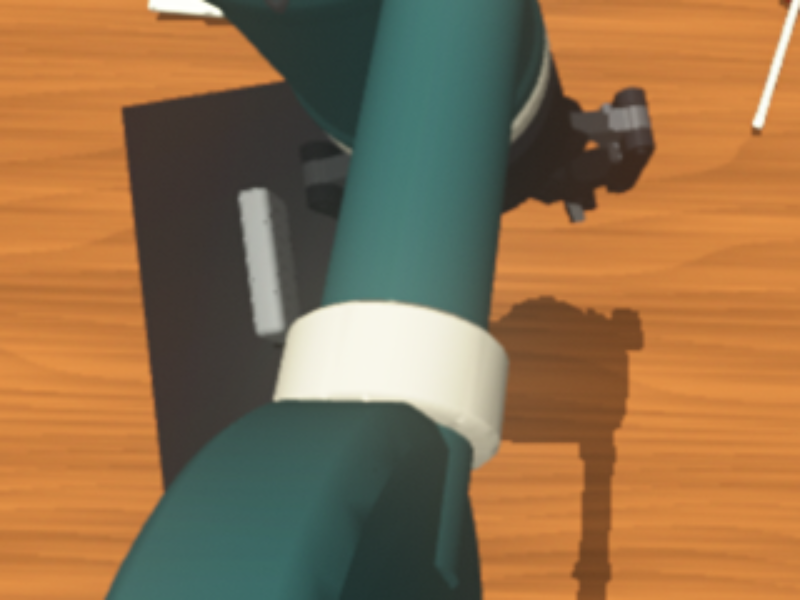

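The lid covers the tray, with plate corners in the scene crop near (182,147), (378,103), (573,335) and (340,400). I check its centring and height numerically.

Run:
```python
from h import *
c=np.array([[182,147],[378,103],[573,335],[340,398]])*.4+[320,150]
for z in (70,76):
    q=cast("scene",c,z); print(z,q[:,:2].round(),q.mean(0),[round(np.linalg.norm(q[i]-q[i-1])) for i in range(4)])
    d=q[2]-q[1]; print(np.degrees(np.arctan2(d[1],d[0])))
c=np.array([[331,157],[354,153],[413,237],[388,246]])*.4+[320,150]
q=cast("scene",c,106); print("fin",q.mean(0))
```

```text
70 [[475.  94.]
 [436. 259.]
 [676. 310.]
 [713. 147.]] [575.24814546 202.52504938  70.        ] [244, 170, 246, 168]
12.05822378146076
76 [[482.  92.]
 [443. 255.]
 [681. 306.]
 [717. 144.]] [580.78039532 199.42455886  76.        ] [242, 168, 243, 166]
12.05822378146076
fin [575.70473432 200.47858156 106.        ]
```

```bash
python3 -c "
from cell import r
print(r.close_job())"
```

```text
the job is handed in; nothing more can be done
None
```

The module is standing in the tray's middle compartment, and the lid is on the rim, measured about 3 mm off centre and within 1 degree of the tray. I handed the job in at about 15.6 s and no verdict came back.

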